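# Hang the long bin on the slat rack

## Robot

A 6-joint arm with a two-finger parallel gripper is mounted at the origin on a cart in front of the work surface, level with it; the furniture and walls round the work are solid. World frame = base frame: x ahead of the robot, y to its left, z up, the work surface at z = 0. Lengths are in m, angles in rad, forces in N, time in s.
With the tool pointing down it reaches from about 0.3 to 0.775 m from the base axis. Payload 14.6 kg.
Tool frame: the origin (TCP) lies at the very end of the fingers, on their centre line; the grasp point (between the pads) lies 19 mm behind it; z points along the fingers, y is the line along which they close (so a half turn about z gives the same grasp; the last joint's range is limited). The gripper opens to 94 mm and grips with 3 to 60 N. Pads are 16 mm wide; open, the fingers measure 119 mm over their backs; the gripper's body (75 mm by 177 mm) begins 78 mm behind the grasp point.
Start: joints at [1.042, 0.3, 1.521, -0, 1.321, -0.067], TCP at [0.245, 0.492, 0.205] pointing down, gripper open.
Joint ranges: [-3.03, 3.03], [-0.79, 2.21], [0.23, 2.52], [-1.04, 4.18], [0, 3.07], [-2.55, 2.55]. Speed limits (rad/s): [2.22, 2.22, 2.57, 3.14, 3.14, 3.14].

## Interface

Orientations are given as [roll, pitch, yaw] about the fixed x, y, z axes, in that order (R = Rz(yaw) Ry(pitch) Rx(roll)).
In Python, from station import ctrl gives the robot as it stands.
- The arm moves only by the tool move_arm, never from a script. Its argument "increments" is a list of rows, each a list of 7 numbers: the opening, from 0 (shut) to 1 (fully open), then the shift along the tool's x, y, z in units of 50 mm (1.0 is 50 mm), then the turn, a rotation vector about the tool's x, y, z in rad. In form: [[claw, tx, ty, tz, rx, ry, rz], ...]. A call has 1 to 20 rows; each row shifts and turns the commanded pose from where the row before left it, along the tool's axes as they then stand; what a row does not reach is not made up. A row lasts 1/10 s, in which the tool goes at most 50 mm and 8.59 degrees, less where a joint would pass 70% of its speed; a pose out of reach is approached as far as the arm can. A call is refused whole if a number of a shift passes 1 or a number of a turn 0.15, either way. A call with a gripper value outside its range is refused whole. The fingers move at their own pace and stop on an object; "force" is the grip in N (left out, the last holds). Time passes only in rows, so rows that do not move let the fingers close. It gives the time, the measured TCP pose, the force, the opening and the grip force at its end, in the units of the state.
- ctrl.get_obs(): the state, without advancing time (a new reading comes with each control period).
- ctrl.camera(name): name is "scene" or "side" or "wrist"; returns a dict with "color" (384x512x3 uint8, blue, green, red), "K" (3x3 intrinsics, pixels), "pose" (4x4, takes a point from camera to world coordinates); the wrist camera has in their place "tool_from_camera" (4x4, takes a point from camera to tool coordinates, whose origin is the TCP and whose axes are the flange's). Camera axes: x right, y down, z forward; pixel columns grow to the right and rows downward; lengths in m; the calibration is good to about 2 mm. The wrist camera is an equidistant fisheye: a pixel r from the principal point sees the ray r / f radians off the axis. A picture is of the moment at which its call begins: read the wrist's pose just before it. There is no depth.
- ctrl.hand_in(): hands the job in; it is judged then, once.
Trained networks look in a picture, given as the dict that the camera call returned (one of the last four; its "shot" number tells which), for a name from the list of things; names that differ only in an ending like _2 or _b are one class to them, and where a whole thing is asked for, a point or a joint stands for the part that bears it (a point fixed in the world has none). Each returns a list of dicts, best first, with "conf" (0 to 1); they miss things now and then, are a little off and sometimes report something else, mostly with a low value. They report only what shows in the picture. A call takes as long as a camera call. They do not tell look-alikes from the thing itself.
- ctrl.cut_out(name, picture): "mask" (384x512 bool, what is visible of it) and "centre" ([row, column] in pixels, amid what is visible of it).
The state is a dict: "time_s": time; "qpos": joint angles; "joint_vel": joint speeds; "tau": joint torques, N m; "ee_pos": TCP position; "eef_rot": TCP orientation; "force": force on the tool from outside, world axes, zero at the start; "moment": the same for the moment, N m; "grip_width": finger opening in m; "grip_force": force on a finger pad.
Only numpy, scipy, OpenCV 4.12 (cv2) and the standard library are available. Lean on these libraries where they do the work, as an engineer would, in place of code of your own. Each camera call takes 0.05 s, during which the arm holds its last target. There are 200 camera calls.

## Task

Hang the longer of the two small grey bins on the wooden slat rack: with its front tipped up, pass the bin's hooked lip into the upper groove, then swing the front down until the bin hangs level with its back flat against the slats, and let go. Leave the shorter bin standing where it is.

Things in the scene. Friction and masses are not known exactly. Their poses are not given: they have to be found in the camera images.
- slat_rack: Fixed wooden slat rack, 270 mm wide (y), 208 high. Origin: at table height under the middle of its front face; x points into the rack, away from the robot; z up. Three slats 10 mm thick (x 0 to 10) at z 12-72, 90-150, 168-208; the upper groove is the gap at z 150-168. Behind the slats is a hollow to x = 45, clear for y within 110 of the middle. The hung long bin's origin is near x = -50, z = 103.
- long_bin: Longer bin: open grey steel bin, 100 mm long (x), 50 wide (y), sides 45 high, back wall 50, about 0.14 kg. Origin: centre of its underside; x points to its back, the hook side, which starts roughly away from the robot; z up. It stands on the table. Can be gripped across its flat 50 mm wide sides. Tipped front-up by about 35 degrees, its lip goes into the rack's groove.
- short_bin: Shorter bin: same grey steel, width, height and lip, but only 64 mm long (x). Origin: centre of its underside, x to its back, z up. Stands on the table, to be left there.
- long_bin_lip (a point): Far end of the long bin's lip, mid-width, at x = 70.5, z = 75 mm of the bin. The hook is 4 mm thick, 36 wide: a level tongue leaves the top of the back wall (x = 50, underside at z = 46), bends at x = 55, z = 48 (mid-thickness), then rises backwards as a straight lip 30 mm long at 60 degrees. Hung, the tongue rests on the middle slat's top edge and the lip end is behind the top slat.
Not all that is in view belongs to the job. Leave any yellow look-alike of the short_bin alone.

How it is judged:
By the outcome, as a careful person would: the job done as asked, in the order asked, and still so for the second after the job is handed in, with the robot touching nothing.
It also fails if it takes over 48 s, if anything falls off the work surface, if the arm or the gripper's body presses on something with over 40 N, if the wrist force passes 120 N, or if a joint passes its speed limit or range.

## Working session

There is one attempt and no reset: what is moved stays moved. The work goes in short steps, Python scripts to look and compute and a tool call to move; the robot and the scene stay as the last step left them, time stands still between calls to the robot, and variables do not carry over. Pictures are saved under pics/ and viewed, at most 10 in all, crops included, and the job is handed in when it is done.

Besides the shell and the picture viewer there is one more tool, called after "Request:" by a JSON object that holds its "fn" and its "kwargs". move_arm: Moves the arm, as the interface text tells. Its arguments: {"type":"object","properties":{"increments":{"type":"array","items":{"type":"array","items":{"type":"number"}}},"force":{"type":"number"}},"required":["increments"]}

```bash
mkdir -p pics; cat > h.py <<'E'
import numpy as np,cv2
from station import ctrl
from scipy.spatial.transform import Rotation as R
E
python3 - <<'E'
from h import *
o=ctrl.get_obs(); print(o['time_s'],o['ee_pos'],o['eef_rot'],o['grip_width'])
ims=[]
for c in ["scene","side"]:
    p=ctrl.camera(c); 
    im=p['color'].copy()
    print(c,p['K'].tolist(),np.round(p['pose'],4).tolist())
    for n in ["slat_rack","long_bin","short_bin","long_bin_lip"]:
        for d in ctrl.cut_out(n,p)[:3]:
            m=d['mask']; ys,xs=np.where(m); 
            print(c,n,round(d['conf'],2),d['centre'],xs.min(),xs.max(),ys.min(),ys.max(),m.sum())
    cv2.imwrite(f'pics/{c}1.png',im); np.savez(f'{c}1.npz',color=im,K=p['K'],pose=p['pose'])
E
```

```text
0.0 [0.24491301 0.49215442 0.20489016] [-3.14044585e+00 -1.03320243e-04  2.67980374e+00] 0.0941462720699196
scene [[435.66998311636223, 0.0, 258.8342751153124], [0.0, 435.66998311636223, 201.87371266914028], [0.0, 0.0, 1.0]] [[0.5529, -0.6389, 0.535, 0.0646], [-0.8332, -0.4329, 0.3442, -0.2278], [0.0117, -0.636, -0.7716, 0.7936], [0.0, 0.0, 0.0, 1.0]]
scene slat_rack 0.75 [181.2, 373.0] 303 452 121 243 11304
scene slat_rack 0.26 [217.0, 205.3] 183 221 178 242 1537
scene long_bin 0.82 [212.7, 205.8] 183 222 178 243 1603
scene short_bin 0.72 [216.8, 270.5] 249 292 192 236 1139
scene short_bin 0.56 [269.9, 319.0] 298 336 242 300 1365
scene long_bin_lip 0.56 [214.2, 202.3] 183 221 179 242 1494
side [[447.0090187147079, 0.0, 262.2678980041073], [0.0, 447.0090187147079, 195.05904667919094], [0.0, 0.0, 1.0]] [[-0.9989, -0.0013, 0.0475, 0.5467], [-0.0418, 0.4999, -0.865, 0.8863], [-0.0226, -0.8661, -0.4994, 0.5224], [0.0, 0.0, 0.0, 1.0]]
side slat_rack 0.68 [146.7, 209.5] 194 229 83 211 3703
side short_bin 0.71 [170.8, 301.4] 282 319 153 186 792
side long_bin_lip 0.68 [238.3, 312.5] 275 343 220 262 1952
```

```bash
python3 - <<'E'
import cv2
a=cv2.imread('pics/scene1.png')[110:310,170:460]; cv2.imwrite('pics/s1c.png',cv2.resize(a,None,fx=2.75,fy=2.75,interpolation=cv2.INTER_CUBIC))
a=cv2.imread('pics/side1.png')[70:270,180:390]; cv2.imwrite('pics/d1c.png',cv2.resize(a,None,fx=3,fy=3,interpolation=cv2.INTER_CUBIC))
E
```

```text
(no output)
```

View pics/s1c.png

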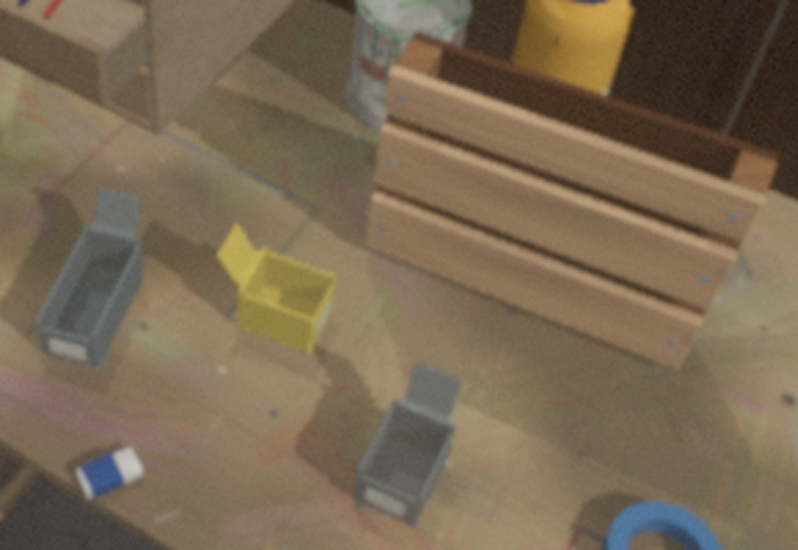

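View pics/d1c.png

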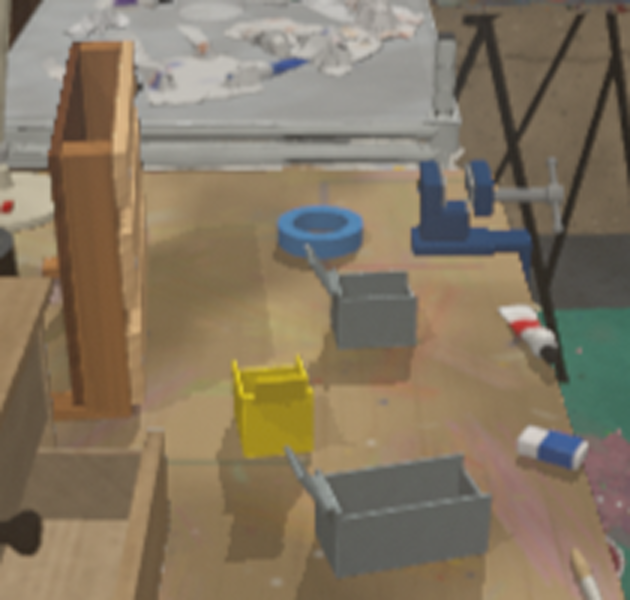

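Both views show the long bin at left/near (scene crop 40–140, 190–360; side crop 285–490, 450–575), hook away from the robot. The short grey bin sits in front of the rack, with the yellow one between. I'll fit poses by silhouette for the bin and by corners for the rack.

```bash
cat >> h.py <<'E'
from scipy.optimize import minimize,least_squares
def proj(P,v):
    T=np.linalg.inv(v['pose']); c=P@T[:3,:3].T+T[:3,3]; q=c@v['K'].T; return q[:,:2]/q[:,2:]
def binpolys(L=.1):
    h=L/2;w=.025
    b=[[x,y,z] for x in(-h,h) for y in(-w,w) for z in(0,.045)]+[[h,y,.05] for y in(-w,w)]
    n=np.array([-.866,0,.5])*.002
    lip0=np.array([h+.005,0,.048]); d=np.array([.5,0,.866])*.03
    lp=[[*(p+s*n+np.array([0,y,0]))] for p in(lip0,lip0+d) for s in(-1,1) for y in(-.018,.018)]
    tg=[[x,y,z] for x in(h-.001,h+.006) for y in(-.018,.018) for z in(.046,.05)]
    return [np.array(a) for a in(b,lp,tg)]
def pose3(p): 
    return R.from_euler('z',p[2]).as_matrix(),np.array([p[0],p[1],0])
def sil(p,v,polys,S=4):
    Rm,t=pose3(p); im=np.zeros((384*S,512*S),np.uint8)
    for a in polys:
        q=proj(a@Rm.T+t,v); q=((q+.5)*S-.5).astype(np.float32)
        cv2.fillConvexPoly(im,np.round(cv2.convexHull(q)).astype(np.int32),255)
    return cv2.resize(im,(512,384),interpolation=cv2.INTER_AREA)/255.
def fit(p0,vs,masks,polys):
    f=lambda p:sum(np.abs(sil(p,v,polys)-m).sum() for v,m in zip(vs,masks))
    r=minimize(f,p0,method='Nelder-Mead',options=dict(initial_simplex=[p0,p0+np.array([.02,0,0]),p0+np.array([0,.02,0]),p0+np.array([0,0,.2])],xatol=1e-4,fatol=.1)); return r
def ray(uv,v,z=0):
    d=v['pose'][:3,:3]@np.linalg.solve(v['K'],[*uv,1]); o=v['pose'][:3,3]; return o+d*(z-o[2])/d[2]
E
python3 - <<'E'
from h import *
V={};M={}
for c,n in (("scene","long_bin"),("side","long_bin_lip")):
    V[c]=p=ctrl.camera(c); M[c]=ctrl.cut_out(n,p)[0]['mask'].astype(float)
    r_=[d['mask'] for d in ctrl.cut_out("slat_rack",p)[:1]]; M[c+'r']=r_[0] 
g=ray((206,213),V['scene'],.03); print(g)
for cs in (["scene"],["side"],["scene","side"]):
    best=min((fit(np.array([g[0],g[1],y]),[V[c] for c in cs],[M[c] for c in cs],binpolys()) for y in(-.3,.1,.5)),key=lambda r:r.fun)
    print(cs,best.x,best.fun)
bp=best.x
W=.135
P=np.array([[0,W,.208],[0,-W,.208],[0,-W,.012],[0,W,.012]])
uv=np.array([[392,68],[758,207],[682,362],[370,245]])/2.75+[170,110]
def res(p):
    Rm,t=pose3(p); return (proj(P@Rm.T+t,V['scene'])-uv).ravel()
r=least_squares(res,[.7,0,0]); print('rack',r.x,r.fun.round(1))
rp=r.x
for c in V:
    im=cv2.resize(V[c]['color'],None,fx=3,fy=3,interpolation=cv2.INTER_CUBIC)
    Rm,t=pose3(rp)
    for z0,z1 in((.012,.072),(.09,.15),(.168,.208)):
        q=np.array([[0,W,z0],[0,-W,z0],[0,-W,z1],[0,W,z1]]); q=((proj(q@Rm.T+t,V[c])+.5)*3-.5).round().astype(int)
        cv2.polylines(im,[q],True,(0,0,255),1)
    Rm,t=pose3(bp)
    for a in binpolys():
        q=((proj(a@Rm.T+t,V[c])+.5)*3-.5).astype(np.float32); cv2.polylines(im,[cv2.convexHull(q).round().astype(int)],True,(0,255,0),1)
    x0=(520,330) if c=='scene' else (540,210); cv2.imwrite(f'pics/{c}2.png',im[x0[1]:x0[1]+590,x0[0]:x0[0]+(850 if c=='scene' else 520)][:,:800])
E
```

```text
[0.50146932 0.19217519 0.03      ]
['scene'] [0.49261568 0.19476278 0.27729372] 94.2627450980392
['side'] [0.49069846 0.19556879 0.27032177] 134.843137254902
['scene', 'side'] [0.49104429 0.19496414 0.27770452] 250.8862745098039
rack [ 0.68736184 -0.0931277   0.09119373] [-0.5  0.1  2.5 -1.8 -1.3  2.4 -1.3 -1.2]
```

View pics/scene2.png

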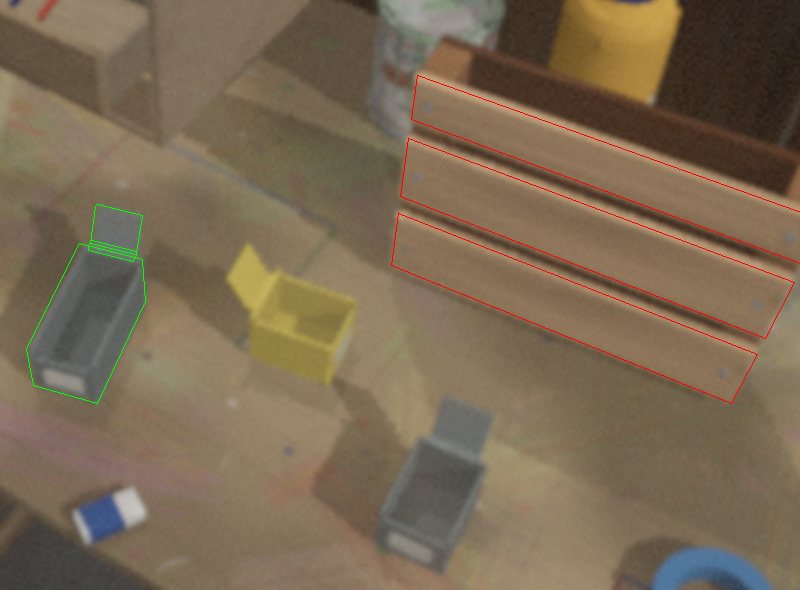

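View pics/side2.png

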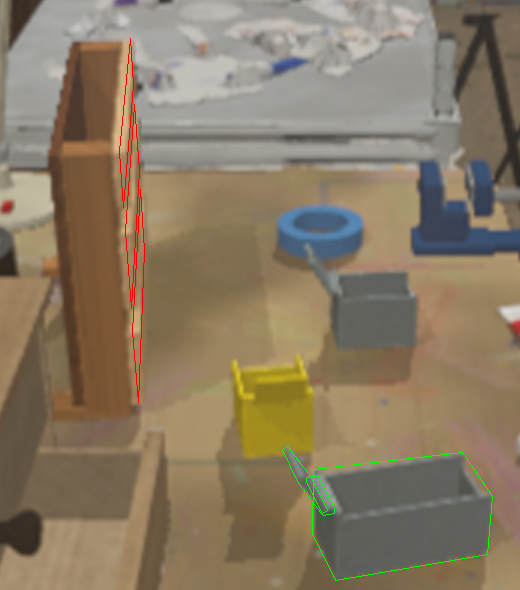

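The bin overlay fits. The rack overlay is about 1–2 px off, so I'll refine it with the silhouettes of both views.

```bash
cat > rk.py <<'E'
from h import *
W=.135
def rackpolys(D):
    bx=lambda x0,x1,z0,z1:np.array([[x,y,z] for x in(x0,x1) for y in(-W,W) for z in(z0,z1)])
    return [bx(0,.01,a,b) for a,b in((.012,.072),(.09,.15),(.168,.208))]+[bx(.01,D,0,.208)]
V={};M={};Wt={}
for c in("scene","side"):
    V[c]=p=ctrl.camera(c); M[c]=ctrl.cut_out("slat_rack",p)[0]['mask'].astype(float); Wt[c]=np.ones((384,512))
Wt['side'][160:,:205]=0
for cs in(["scene"],["side"],["scene","side"]):
    f=lambda p:sum((np.abs(sil(p,V[c],rackpolys(p[3]))-M[c])*Wt[c]).sum() for c in cs)
    p0=np.array([.69,-.093,.09,.055]); s=[p0]+[p0+e for e in np.diag([.01,.01,.05,.01])]
    r=minimize(f,p0,method='Nelder-Mead',options=dict(initial_simplex=s,xatol=1e-4,fatol=.1)); print(cs,r.x.round(4),r.fun)
p=r.x; ims=[]
for c,(x0,y0,x1,y1) in(("scene",(298,116,456,246)),("side",(190,80,236,210))):
    im=cv2.resize(V[c]['color'],None,fx=4,fy=4,interpolation=cv2.INTER_CUBIC); Rm,t=pose3(p)
    for z0,z1 in((.012,.072),(.09,.15),(.168,.208)):
        q=np.array([[0,W,z0],[0,-W,z0],[0,-W,z1],[0,W,z1]]); q=((proj(q@Rm.T+t,V[c])+.5)*4-.5).round().astype(int)
        cv2.polylines(im,[q],True,(0,0,255),1)
    ims.append(im[y0*4:y1*4,x0*4:x1*4])
cv2.imwrite('pics/rack3.png',cv2.resize(np.hstack(ims),None,fx=.97,fy=.97)[:,:800])
E
python3 rk.py
```

```text
['scene'] [ 0.6859 -0.0906  0.1002  0.0516] 204.80392156862746
['side'] [ 0.683  -0.0912  0.1023  0.0534] 105.8078431372549
['scene', 'side'] [ 0.684  -0.0909  0.1008  0.0529] 372.25098039215686
```

View pics/rack3.png

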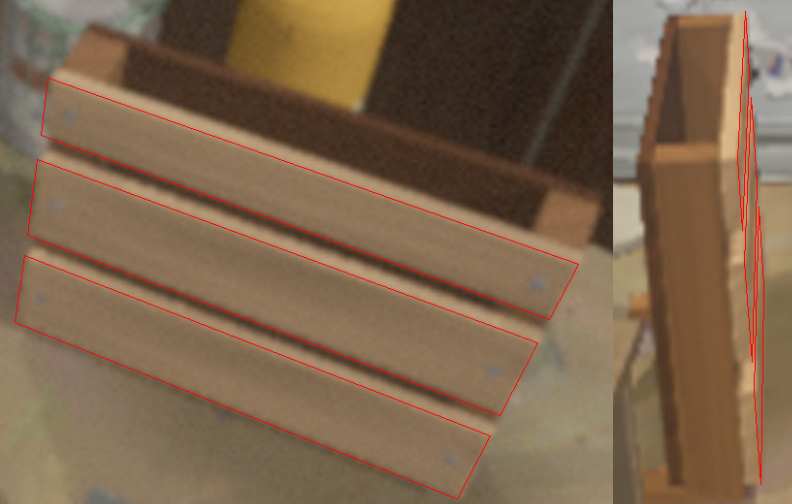

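The red outline now sits on all three slat faces in the scene view (left strip, 20–580 × 80–495). In the side strip it is about 1 px toward the robot, so I take the rack at x≈0.686, y≈-0.091, yaw≈0.10. Next is the planner and the approach.

```bash
cat >> h.py <<'E'
A=np.radians(40); G=np.array([0,0,.027])
s_,c_=np.sin(A),np.cos(A)
def hom(Rm,t): T=np.eye(4);T[:3,:3]=Rm;T[:3,3]=t;return T
BT=hom(np.array([[-c_,0,s_],[0,1,0],[-s_,0,-c_]]),G+.019*np.array([s_,0,-c_]))  # bin->tool
RACK=np.array([.686,-.091,.10])
def Tpose(p): return hom(*pose3(p))
def hang(xb,zb,th,y=0):  # bend position in rack (m), tilt deg -> bin pose in world
    Rt=R.from_euler('y',th,degrees=True).as_matrix()
    return Tpose(RACK)@hom(Rt,np.array([xb,y,zb])-Rt@np.array([.055,0,.048]))
def now():
    o=ctrl.get_obs(); return hom(R.from_euler('xyz',o['eef_rot']).as_matrix(),o['ee_pos'])
def plan(wps,claw,T=None,vmax=.035,wmax=.11):
    T=now() if T is None else T; rows=[]
    for W in wps:
        dp=np.linalg.norm(W[:3,3]-T[:3,3]); dr=R.from_matrix(T[:3,:3].T@W[:3,:3]).as_rotvec()
        n=int(np.ceil(max(dp/vmax,np.linalg.norm(dr)/wmax,1))); S=T.copy(); 
        for i in range(1,n+1):
            f=i/n; D=hom(S[:3,:3]@R.from_rotvec(dr*f).as_matrix(),S[:3,3]*(1-f)+W[:3,3]*f)
            q=np.r_[claw,np.round(T[:3,:3].T@(D[:3,3]-T[:3,3])/.05,2),np.round(R.from_matrix(T[:3,:3].T@D[:3,:3]).as_rotvec(),3)]
            rows.append(q); T=T@hom(R.from_rotvec(q[4:]).as_matrix(),q[1:4]*.05)
    print(len(rows),'['+','.join('['+','.join('%g'%(x+0.) for x in r)+']' for r in rows)+']'); return T
BIN=np.array([.4915,.195,.277])
E
python3 - <<'E'
from h import *
g=Tpose(BIN)@BT; pre=g@hom(np.eye(3),[0,0,-.11])
print(pre[:3,3],g[:3,3])
t=plan([pre],1); t=plan([g],1,t)
E
```

```text
[0.4352361  0.17900366 0.09671004] [0.50324741 0.19833989 0.01244516]
11 [[1,-0.56,-0.36,0.2,-0.023,-0.061,-0.064],[1,-0.53,-0.39,0.22,-0.024,-0.06,-0.065],[1,-0.49,-0.44,0.24,-0.023,-0.061,-0.064],[1,-0.44,-0.47,0.26,-0.024,-0.06,-0.064],[1,-0.39,-0.5,0.28,-0.023,-0.061,-0.065],[1,-0.35,-0.53,0.28,-0.024,-0.06,-0.064],[1,-0.29,-0.56,0.29,-0.023,-0.061,-0.064],[1,-0.23,-0.59,0.3,-0.024,-0.06,-0.065],[1,-0.18,-0.6,0.29,-0.023,-0.061,-0.064],[1,-0.13,-0.62,0.28,-0.023,-0.06,-0.065],[1,-0.06,-0.64,0.28,-0.024,-0.061,-0.064]]
4 [[1,0,0,0.55,0,0,0],[1,0,0,0.55,0,0,0],[1,0,0,0.55,0,0,0],[1,0,0,0.55,0,0,0]]
```

Request:
{"fn": "move_arm", "kwargs": {"increments": [[1,-0.56,-0.36,0.2,-0.023,-0.061,-0.064],[1,-0.53,-0.39,0.22,-0.024,-0.06,-0.065],[1,-0.49,-0.44,0.24,-0.023,-0.061,-0.064],[1,-0.44,-0.47,0.26,-0.024,-0.06,-0.064],[1,-0.39,-0.5,0.28,-0.023,-0.061,-0.065],[1,-0.35,-0.53,0.28,-0.024,-0.06,-0.064],[1,-0.29,-0.56,0.29,-0.023,-0.061,-0.064],[1,-0.23,-0.59,0.3,-0.024,-0.06,-0.065],[1,-0.18,-0.6,0.29,-0.023,-0.061,-0.064],[1,-0.13,-0.62,0.28,-0.023,-0.06,-0.065],[1,-0.06,-0.64,0.28,-0.024,-0.061,-0.064],[1,0,0,0,0,0,0],[1,0,0,0,0,0,0]]}}

```text
time_s: 2.3
ee_pos: [0.4298, 0.1881, 0.099]
eef_rot: [3.126, 0.676, -2.892]
force: [1.1, 0.1, 1.2]
grip_width: 0.0939
grip_force: 0.0
```

```bash
python3 - <<'E'
from h import *
g=Tpose(BIN)@BT; plan([g],1)
E
```

```text
4 [[1,-0.02,-0.05,0.57,-0.001,-0.006,-0.005],[1,-0.01,-0.05,0.56,0,-0.005,-0.006],[1,-0.01,-0.05,0.57,-0.001,-0.006,-0.005],[1,-0.01,-0.05,0.57,0,-0.005,-0.005]]
```

Request:
{"fn": "move_arm", "kwargs": {"increments": [[1,-0.04,-0.19,0.0,-0.002,-0.022,-0.021],[1,0,0,0.57,0,0,0],[1,0,0,0.57,0,0,0],[1,0,0,0.57,0,0,0],[1,0,0,0.57,0,0,0],[1,0,0,0,0,0,0],[1,0,0,0,0,0,0]]}}

```text
time_s: 3.0
ee_pos: [0.4889, 0.1885, 0.0538]
eef_rot: [-3.138, 0.683, -2.859]
force: [0.2, 0.0, -0.1]
grip_width: 0.0937
grip_force: 0.0
```

```bash
python3 - <<'E'
from h import *
g=Tpose(BIN)@BT; plan([g],1); print(g[:3,3])
E
```

```text
2 [[1,0.13,0.06,0.42,0,-0.008,0.002],[1,0.14,0.05,0.43,0,-0.008,0.002]]
[0.50324741 0.19833989 0.01244516]
```

```bash
python3 - <<'E'
from h import *
o=ctrl.get_obs(); print(o['qpos'],o['tau'],o['force'],o['joint_vel'])
E
```

```text
[ 0.30824667  0.23243095  2.21531614 -1.04129575  0.02277161 -0.50944123] [ -0.31918053 -35.15945792 -23.99731278  -0.32131188  -0.83289396
   0.2401788 ] [ 0.22784922  0.04862455 -0.09618727] [-0.00285261 -0.03052201  0.02173138  0.00098343 -0.00437537 -0.01364038]
```

Request:
{"fn": "move_arm", "kwargs": {"increments": [[1,0.13,0.06,0.15,0,-0.008,0.002],[1,0.14,0.05,0.15,0,-0.008,0.002],[1,0,0,0.1,0,0,0],[1,0,0,0,0,0,0]]}}

```text
time_s: 3.4
ee_pos: [0.4948, 0.1903, 0.0446]
eef_rot: [3.129, 0.675, -2.866]
force: [0.2, 0.1, -0.3]
grip_width: 0.0938
grip_force: 0.0
```

```bash
python3 - <<'E'
from h import *
o=ctrl.get_obs(); print(o['qpos'],o['tau'],o['force'],o['joint_vel'])
g=Tpose(BIN)@BT; plan([g],1); print(g[:3,3])
p=ctrl.camera('side'); cv2.imwrite('pics/side4.png',cv2.resize(p['color'][110:300,180:420],None,fx=3,fy=3))
E
```

```text
[ 0.29920869  0.26614245  2.1990747  -1.040527    0.00249978 -0.51158052] [ 6.60206497e-03 -3.78608751e+01 -2.24483764e+01 -2.12522090e-02
 -8.70792679e-01 -3.44717468e-02] [ 0.20128228  0.11965508 -0.28692913] [ 0.00102913 -0.00783965  0.00917858  0.00032051  0.00351475  0.0015072 ]
1 [[1,0.24,0.1,0.63,0.012,-0.023,-0.001]]
[0.50324741 0.19833989 0.01244516]
```

View pics/side4.png

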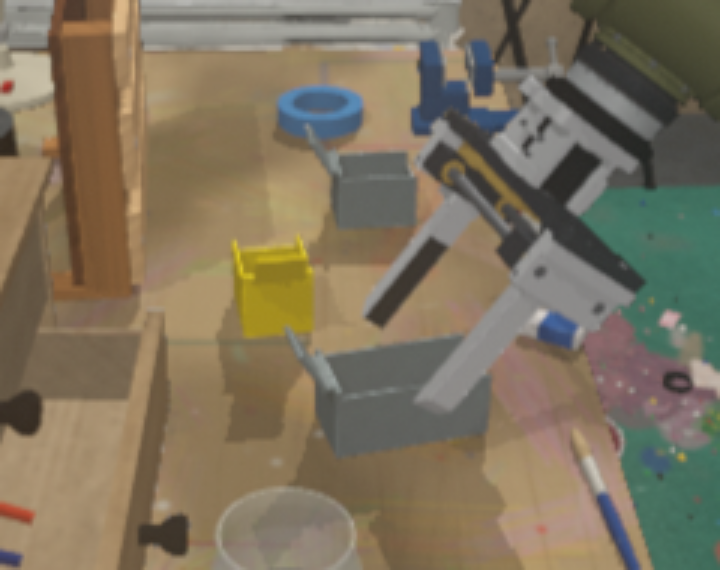

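The side view shows the tilted open gripper straddling the bin's front half (finger tips at about (375,315) and (430,405)), with joint 5 at its limit. I'll reduce the tool tilt to 22° and retreat first.

```bash
sed -i 's/^A=.*/A=np.radians(22); G=np.array([-.004,0,.029])/' h.py; python3 - <<'E'
from h import *
g=Tpose(BIN)@BT; T0=now(); up=T0.copy(); up[:3,3]=T0[:3,3]+[-.02,-.006,.06]
pre=g@hom(np.eye(3),[0,0,-.08]); print(pre[:3,3],g[:3,3])
t=plan([up],1); t=plan([pre],1,t,vmax=.02,wmax=.06)
E
```

```text
[0.46567255 0.18765702 0.08555822] [0.49449869 0.19585255 0.01138351]
2 [[1,-0.21,0,-0.6,0,0,0],[1,-0.21,0.01,-0.6,0,0,0]]
5 [[1,0.07,0.02,0.04,0.002,0.058,0],[1,0.07,0.02,0.05,0.003,0.058,0],[1,0.07,0.03,0.04,0.002,0.059,0],[1,0.06,0.02,0.06,0.002,0.058,0],[1,0.06,0.02,0.05,0.003,0.058,0]]
```

Request:
{"fn": "move_arm", "kwargs": {"increments": [[1,-0.21,0,-0.4,0,0.03,0],[1,-0.21,0,-0.4,0,0.03,0],[1,0,0,-0.4,0,0.03,0],[1,0.07,0.02,0.04,0.002,0.04,0],[1,0.07,0.02,0.05,0.003,0.04,0],[1,0.07,0.03,0.04,0.002,0.04,0],[1,0.06,0.02,0.06,0.002,0.04,0],[1,0.06,0.02,0.05,0.003,0.04,0],[1,0,0,0,0,0,0],[1,0,0,0,0,0,0]]}}

```text
time_s: 4.45
ee_pos: [0.4825, 0.1819, 0.0492]
eef_rot: [-3.109, 0.455, -2.875]
force: [-0.2, 0.2, 0.0]
grip_width: 0.0939
grip_force: 0.0
```

```bash
python3 - <<'E'
from h import *
print(ctrl.get_obs()['qpos'])
g=Tpose(BIN)@BT; pre=g@hom(np.eye(3),[0,0,-.08])
t=plan([pre],1,None,.02,.06); t=plan([g],1,t,vmax=.02,wmax=.06)
E
```

```text
[ 0.31826143  0.24664282  2.09229374 -0.15912029  0.35402298 -1.37523727]
3 [[1,-0.02,0.06,-0.26,-0.012,0.024,-0.003],[1,-0.01,0.06,-0.27,-0.012,0.023,-0.004],[1,-0.01,0.06,-0.26,-0.013,0.024,-0.003]]
5 [[1,0,0,0.32,0,0,0],[1,0,0,0.32,0,0,0],[1,0,0,0.32,0,0,0],[1,0,0,0.32,0,0,0],[1,0,0,0.32,0,0,0]]
```

Request:
{"fn": "move_arm", "kwargs": {"increments": [[1,-0.02,0.06,-0.26,-0.012,0.024,-0.003],[1,-0.01,0.06,-0.27,-0.012,0.023,-0.004],[1,-0.01,0.06,-0.26,-0.013,0.024,-0.003],[1,0,0,0.32,0,0,0],[1,0,0,0.32,0,0,0],[1,0,0,0.32,0,0,0],[1,0,0,0,0,0,0],[1,0,0,0,0,0,0]]}}

```text
time_s: 5.25
ee_pos: [0.4828, 0.1923, 0.0413]
eef_rot: [3.141, 0.382, -2.865]
force: [0.0, -0.1, -0.5]
grip_width: 0.0937
grip_force: 0.0
```

```bash
python3 - <<'E'
from h import *
print(ctrl.get_obs()['qpos'])
g=Tpose(BIN)@BT
t=plan([g],1,vmax=.02,wmax=.06)
E
```

```text
[ 0.31586075  0.28490306  2.03902142 -0.03358983  0.43566279 -1.50379104]
2 [[1,0,0,0.32,0,-0.001,0],[1,0,0.01,0.33,0,-0.001,0]]
```

Request:
{"fn": "move_arm", "kwargs": {"increments": [[1,0,0,0.32,0,0,0],[1,0,0,0.32,0,0,0],[1,0,0,0,0,0,0],[0.3,0,0,0,0,0,0],[0.3,0,0,0,0,0,0],[0.3,0,0,0,0,0,0],[0.3,0,0,0,0,0,0],[0.3,0,0,0,0,0,0],[0.3,0,0,0,0,0,0],[0.3,0,0,0,0,0,0]], "force": 35}}

```text
time_s: 6.25
ee_pos: [0.4947, 0.1957, 0.0117]
eef_rot: [3.141, 0.383, -2.865]
force: [-1.8, -2.0, 2.7]
grip_width: 0.0498
grip_force: 35.0
```

```bash
python3 - <<'E'
from h import *
o=ctrl.get_obs();print(o['qpos'],o['moment'])
T=now(); B=T@np.linalg.inv(BT); print(B.round(4).tolist())
up=T.copy(); up[2,3]+=.17
w1=hang(-.075,.159-.08*np.tan(np.radians(25)),35)@BT
mid=Tpose([.53,.1,.2]); mid[2,3]=.17; mid=mid@BT
t=plan([up],.3); t=plan([mid],.3,t); t=plan([w1],.3,t,.03,.09)
E
```

```text
[ 0.31481683  0.36947854  2.0174979  -0.03769437  0.37213097 -1.50009283] [-0.12879801  0.18488295 -0.02214589]
[[0.962, -0.2732, 0.0011, 0.4917], [0.2732, 0.962, -0.0003, 0.1948], [-0.001, 0.0006, 1.0, 0.0003], [0.0, 0.0, 0.0, 1.0]]
5 [[0.3,-0.25,0,-0.63,0,0,0],[0.3,-0.26,0,-0.63,0,0,0],[0.3,-0.25,0,-0.63,0,0,0],[0.3,-0.26,0,-0.63,0,0,0],[0.3,-0.25,0,-0.63,0,0,0]]
3 [[0.3,-0.07,-0.68,0.03,0.01,0,0.024],[0.3,-0.08,-0.68,0.03,0.009,-0.001,0.023],[0.3,-0.1,-0.67,0.04,0.01,0,0.024]]
8 [[0.3,0.12,-0.51,0.11,0.001,0.076,0.013],[0.3,0.1,-0.51,0.13,0.001,0.077,0.012],[0.3,0.08,-0.52,0.13,0.001,0.076,0.013],[0.3,0.07,-0.51,0.14,0.001,0.076,0.013],[0.3,0.05,-0.52,0.14,0.001,0.076,0.012],[0.3,0.03,-0.51,0.15,0.001,0.077,0.013],[0.3,0.02,-0.52,0.14,0.001,0.076,0.013],[0.3,0,-0.51,0.15,0.001,0.076,0.012]]
```

Request:
{"fn": "move_arm", "kwargs": {"increments": [[0.3,-0.12,0,-0.32,0,0,0],[0.3,-0.26,0,-0.63,0,0,0],[0.3,-0.25,0,-0.63,0,0,0],[0.3,-0.26,0,-0.63,0,0,0],[0.3,-0.25,0,-0.63,0,0,0],[0.3,-0.13,0,-0.31,0,0,0],[0.3,-0.07,-0.68,0.03,0.01,0,0.024],[0.3,-0.08,-0.68,0.03,0.01,0,0.024],[0.3,-0.1,-0.67,0.04,0.01,0,0.024],[0.3,0,0,0,0,0,0],[0.3,0,0,0,0,0,0]]}}

```text
time_s: 7.35
ee_pos: [0.5328, 0.1003, 0.181]
eef_rot: [-3.142, 0.382, -2.944]
force: [0.4, -0.3, -1.3]
grip_width: 0.0495
grip_force: 35.0
```

```bash
python3 - <<'E'
from h import *
print(ctrl.get_obs()['qpos'])
w1=hang(-.075,.159-.08*np.tan(np.radians(25)),35)@BT
t=plan([w1],.3,None,.03,.09)
E
```

```text
[ 0.10040416  0.10174737  1.86688519  0.05063764  0.79338381 -1.69657818]
8 [[0.3,0.11,-0.51,0.11,0.001,0.076,0.012],[0.3,0.1,-0.51,0.13,0.001,0.076,0.013],[0.3,0.08,-0.51,0.13,0.001,0.076,0.012],[0.3,0.07,-0.52,0.14,0.001,0.076,0.012],[0.3,0.05,-0.51,0.14,0.001,0.076,0.013],[0.3,0.03,-0.52,0.14,0.001,0.076,0.012],[0.3,0.02,-0.51,0.15,0.001,0.076,0.012],[0.3,-0.01,-0.51,0.15,0.001,0.076,0.013]]
```

Request:
{"fn": "move_arm", "kwargs": {"increments": [[0.3,0.11,-0.51,0.11,0.001,0.076,0.012],[0.3,0.1,-0.51,0.13,0.001,0.076,0.013],[0.3,0.08,-0.51,0.13,0.001,0.076,0.012],[0.3,0.07,-0.52,0.14,0.001,0.076,0.012],[0.3,0.05,-0.51,0.14,0.001,0.076,0.013],[0.3,0.03,-0.52,0.14,0.001,0.076,0.012],[0.3,0.02,-0.51,0.15,0.001,0.076,0.012],[0.3,-0.01,-0.51,0.15,0.001,0.076,0.013],[0.3,0,0,0,0,0,0],[0.3,0,0,0,0,0,0]]}}

```text
time_s: 8.35
ee_pos: [0.5488, -0.1033, 0.1212]
eef_rot: [-3.141, -0.226, -3.04]
force: [-0.1, 1.3, -1.2]
grip_width: 0.05
grip_force: 35.0
```

```bash
python3 - <<'E'
from h import *
print(ctrl.get_obs()['qpos'])
B=now()@np.linalg.inv(BT); K=np.linalg.inv(Tpose(RACK))@B
print('bend',(K@[.055,0,.048,1]).round(4),'end',(K@[.0705,0,.075,1]).round(4),R.from_matrix(K[:3,:3]).as_euler('ZXY',degrees=True))
p=ctrl.camera('side'); im=cv2.resize(p['color'],None,fx=4,fy=4,interpolation=cv2.INTER_CUBIC)
for a in binpolys()[:2]:
    q=((proj(a@B[:3,:3].T+B[:3,3],p)+.5)*4-.5).astype(np.float32); cv2.polylines(im,[cv2.convexHull(q).round().astype(int)],True,(0,255,0),1)
Rk=Tpose(RACK)
for z in(.15,.168):
    q=np.array([[0,.135,z],[0,0,z]]); q=((proj(q@Rk[:3,:3].T+Rk[:3,3],p)+.5)*4-.5).round().astype(int); cv2.polylines(im,[q],False,(0,0,255),1)
cv2.imwrite('pics/side5.png',im[60*4:200*4,185*4:360*4])
im=p=ctrl.camera('scene')['color']; cv2.imwrite('pics/scene5.png',cv2.resize(im[60:260,200:460],None,fx=3,fy=3,interpolation=cv2.INTER_CUBIC))
E
```

```text
[-0.21738724  0.530099    1.41647285 -0.07157307  1.4103435  -1.8706993 ]
bend [-0.0742  0.0016  0.1214  1.    ] end [-0.0461  0.0016  0.1347  1.    ] [ 9.34241604e-02 -1.82579037e-02  3.49524226e+01]
```

View pics/side5.png

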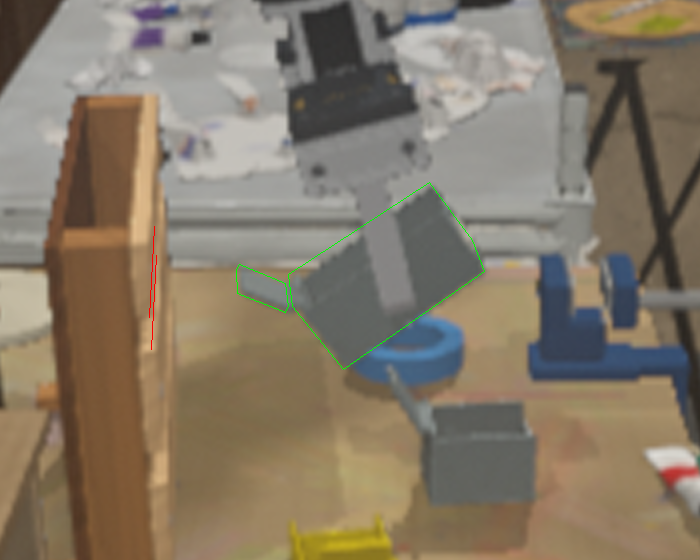

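The side overlay matches the held bin exactly (lip 238–290, 265–312), tipped about 35° and aimed at the groove. Now I'll insert along the lip direction.

```bash
cat >> h.py <<'E'
def where():
    K=np.linalg.inv(Tpose(RACK))@now()@np.linalg.inv(BT); o=ctrl.get_obs()
    print('bend',(K@[.055,0,.048,1])[:3].round(4),'tilt',R.from_matrix(K[:3,:3]).as_euler('ZXY',degrees=True).round(2),'F',np.round(o['force'],1),'M',np.round(o['moment'],2),o['time_s'])
E
python3 - <<'E'
from h import *
tn=np.tan(np.radians(25)); f=lambda x:hang(x,.158+(x-.005)*tn,35)@BT
t=plan([f(-.03),f(-.008)],.3,None,.012,.05)
E
```

```text
8 [[0.3,-0.16,-0.01,-0.11,0,0,0],[0.3,-0.15,-0.01,-0.12,0,0.001,0.001],[0.3,-0.16,0,-0.11,-0.001,0,0],[0.3,-0.15,-0.01,-0.12,0,0.001,0.001],[0.3,-0.16,-0.01,-0.11,0,0,0],[0.3,-0.13,0,-0.1,0,0,0],[0.3,-0.12,0,-0.1,0,0,0],[0.3,-0.13,0,-0.1,0,0,0]]
```

Request:
{"fn": "move_arm", "kwargs": {"increments": [[0.3,-0.16,-0.01,-0.11,0,0,0],[0.3,-0.15,-0.01,-0.12,0,0.001,0.001],[0.3,-0.16,0,-0.11,-0.001,0,0],[0.3,-0.15,-0.01,-0.12,0,0.001,0.001],[0.3,-0.16,-0.01,-0.11,0,0,0],[0.3,-0.13,0,-0.1,0,0,0],[0.3,-0.12,0,-0.1,0,0,0],[0.3,-0.13,0,-0.1,0,0,0],[0.3,0,0,0,0,0,0],[0.3,0,0,0,0,0,0]]}}

```text
time_s: 9.45
ee_pos: [0.6148, -0.0994, 0.1511]
eef_rot: [-3.141, -0.228, -3.043]
force: [-0.2, -0.7, -1.1]
grip_width: 0.0498
grip_force: 35.0
```

```bash
python3 - <<'E'
from h import *
where()
t=plan([hang(.002,.156,35)@BT],.3,None,.005,.05)
p=ctrl.camera('side'); q=ctrl.camera('scene')
a=cv2.resize(p['color'][70:170,185:285],None,fx=4,fy=4,interpolation=cv2.INTER_CUBIC);b=cv2.resize(q['color'][110:210,290:390],None,fx=4,fy=4,interpolation=cv2.INTER_CUBIC)
cv2.imwrite('pics/ins.png',np.hstack([a,b]))
E
```

```text
bend [-0.0082 -0.0013  0.1512] tilt [-5.000e-02 -1.000e-02  3.505e+01] F [-0.2 -0.7 -1.1] M [ 0.01 -0.13 -0.01] 9.45
3 [[0.3,-0.06,0.01,-0.05,0,0,0],[0.3,-0.06,0.01,-0.04,0,-0.001,-0.001],[0.3,-0.06,0,-0.05,0,0,0]]
```

View pics/ins.png

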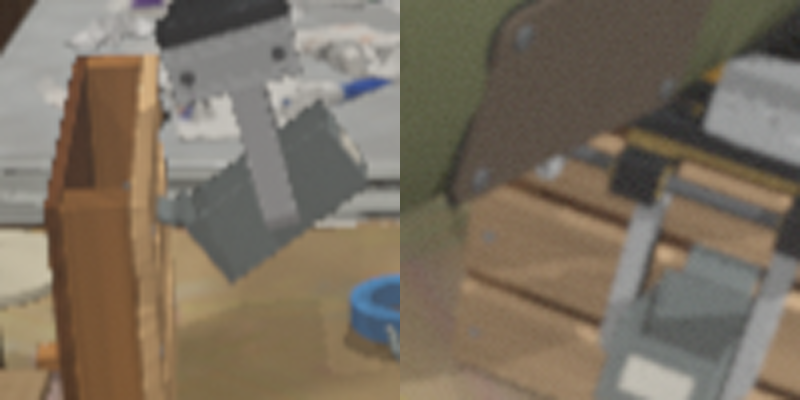

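The lip is entering the groove (left half, about (160–190, 195–225)) with no contact force. I'll go in fully, then feel for the wall.

Request:
{"fn": "move_arm", "kwargs": {"increments": [[0.3,-0.06,0.01,-0.05,0,0,0],[0.3,-0.06,0.01,-0.04,0,0,0],[0.3,-0.06,0,-0.05,0,0,0],[0.3,0,0,0,0,0,0],[0.3,0,0,0,0,0,0]]}}

```text
time_s: 10.05
ee_pos: [0.6252, -0.0976, 0.1558]
eef_rot: [-3.141, -0.228, -3.043]
force: [-0.9, 0.7, -1.6]
grip_width: 0.0499
grip_force: 35.0
```

```bash
python3 - <<'E'
from h import *
where()
t=plan([hang(.002,.152,35)@BT],.3,None,.001,.05)
E
```

```text
bend [ 0.0024 -0.0006  0.156 ] tilt [-7.000e-02 -1.000e-02  3.505e+01] F [-0.9  0.7 -1.6] M [ 0.07 -0.15  0.04] 10.05
5 [[0.3,0,0,0.02,0,0,0],[0.3,0,0,0.01,0,0,-0.001],[0.3,-0.01,0.01,0.02,0,-0.001,0],[0.3,0,0,0.01,0,0,0],[0.3,0,0,0.02,0,0,0]]
```

Request:
{"fn": "move_arm", "kwargs": {"increments": [[0.3,0,0,0.02,0,0,0],[0.3,0,0,0.02,0,0,0],[0.3,-0.01,0,0.02,0,0,0],[0.3,0,0,0,0,0,0]]}}

```text
time_s: 10.45
ee_pos: [0.6249, -0.0976, 0.1528]
eef_rot: [-3.141, -0.228, -3.043]
force: [0.0, -0.4, -0.9]
grip_width: 0.0501
grip_force: 35.0
```

Request:
{"fn": "move_arm", "kwargs": {"increments": [[0.3,0,0,0.02,0,0,0],[0.3,0,0,0,0,0,0]]}}

```text
time_s: 10.65
ee_pos: [0.6249, -0.0977, 0.1524]
eef_rot: [-3.141, -0.227, -3.043]
force: [-1.0, 0.2, 3.0]
grip_width: 0.0501
grip_force: 35.0
```

Request:
{"fn": "move_arm", "kwargs": {"increments": [[0.3,0,0,0.02,0,0,0],[0.3,0,0,0,0,0,0]]}}

```text
time_s: 10.85
ee_pos: [0.6248, -0.0977, 0.1519]
eef_rot: [-3.141, -0.226, -3.043]
force: [-1.2, -0.0, 6.4]
grip_width: 0.05
grip_force: 35.0
```

```bash
python3 - <<'E'
from h import *
where()
E
```

```text
bend [ 0.002  -0.0006  0.1522] tilt [-7.000e-02 -3.000e-02  3.496e+01] F [-1.2 -0.   6.4] M [0.11 0.09 0.05] 10.85
```

Contact in z at bend ≈ 0.1525, as expected. Lift 2 mm, then probe forward.

Request:
{"fn": "move_arm", "kwargs": {"increments": [[0.3,-0.01,0,-0.04,0,0,0],[0.3,-0.02,0,0,0,0,0],[0.3,0,0,0,0,0,0]]}}

```text
time_s: 11.15
ee_pos: [0.6265, -0.0975, 0.1523]
eef_rot: [-3.141, -0.228, -3.043]
force: [-0.3, 0.1, 2.1]
grip_width: 0.0499
grip_force: 35.0
```

Request:
{"fn": "move_arm", "kwargs": {"increments": [[0.3,-0.02,0,0,0,0,0],[0.3,0,0,0,0,0,0]]}}

```text
time_s: 11.35
ee_pos: [0.6274, -0.0974, 0.1523]
eef_rot: [-3.141, -0.228, -3.043]
force: [-1.4, -0.1, 0.8]
grip_width: 0.05
grip_force: 35.0
```

Request:
{"fn": "move_arm", "kwargs": {"increments": [[0.3,-0.02,0,0,0,0,0],[0.3,0,0,0,0,0,0]]}}

```text
time_s: 11.55
ee_pos: [0.6284, -0.0973, 0.1522]
eef_rot: [-3.141, -0.228, -3.043]
force: [-2.3, 0.2, 2.2]
grip_width: 0.0497
grip_force: 35.0
```

```bash
python3 - <<'E'
from h import *
where()
E
```

```text
bend [ 0.0056 -0.0006  0.1524] tilt [-7.000e-02 -1.000e-02  3.504e+01] F [-2.3  0.2  2.2] M [ 0.03  0.14 -0.02] 11.55
```

Request:
{"fn": "move_arm", "kwargs": {"increments": [[0.3,-0.02,0,-0.02,0,0,0],[0.3,0,0,0,0,0,0]]}}

```text
time_s: 11.75
ee_pos: [0.6297, -0.0971, 0.1525]
eef_rot: [3.142, -0.228, -3.043]
force: [0.1, 0.3, -1.8]
grip_width: 0.0498
grip_force: 35.0
```

Request:
{"fn": "move_arm", "kwargs": {"increments": [[0.3,-0.02,0,0,0,0,0],[0.3,0,0,0,0,0,0]]}}

```text
time_s: 11.95
ee_pos: [0.6301, -0.0971, 0.1525]
eef_rot: [3.141, -0.229, -3.043]
force: [-6.4, -0.3, 1.1]
grip_width: 0.0499
grip_force: 35.0
```

Request:
{"fn": "move_arm", "kwargs": {"increments": [[0.3,-0.02,0,0,0,0,0],[0.3,0,0,0,0,0,0]]}}

```text
time_s: 12.15
ee_pos: [0.6303, -0.0971, 0.1526]
eef_rot: [3.141, -0.232, -3.043]
force: [-13.1, -0.0, 4.3]
grip_width: 0.0499
grip_force: 35.0
```

```bash
python3 - <<'E'
from h import *
where()
E
```

```text
bend [ 0.0074 -0.0006  0.1526] tilt [-9.000e-02  2.000e-02  3.527e+01] F [-13.1  -0.    4.3] M [ 0.05  2.26 -0.03] 12.15
```

The wall is met at bend x≈0.0072, so the rack front is 4 mm farther than assumed. I'll update it and back off slightly, then plan the swing.

Request:
{"fn": "move_arm", "kwargs": {"increments": [[0.3,0.06,0,-0.03,0,0,0],[0.3,0,0,0,0,0,0],[0.3,0,0,0,0,0,0]]}}

```text
time_s: 12.45
ee_pos: [0.629, -0.0972, 0.1545]
eef_rot: [-3.141, -0.227, -3.043]
force: [-0.6, 0.8, -0.6]
grip_width: 0.0497
grip_force: 35.0
```

```bash
sed -i 's/^RACK=.*/RACK=np.array([.6902,-.0906,.10])/' h.py; python3 - <<'E'
from h import *
where()
t=plan([hang(x,z,a)@BT for x,z,a in((.0026,.1545,27),(.0034,.1542,19),(.0040,.154,12))],.3,None,.01,.05)
E
```

```text
bend [ 0.002  -0.0005  0.1547] tilt [-7.000e-02 -1.000e-02  3.503e+01] F [-0.6  0.8 -0.6] M [ 0.08 -0.15  0.02] 12.45
9 [[0.3,-0.02,0,0.06,0,-0.047,0],[0.3,-0.02,0.01,0.05,0,-0.046,-0.001],[0.3,-0.02,0,0.06,0,-0.047,0],[0.3,-0.02,0,0.06,0,-0.047,0],[0.3,-0.02,0,0.06,0,-0.046,0],[0.3,-0.02,0,0.06,0,-0.047,0],[0.3,-0.02,0,0.05,0,-0.041,0],[0.3,-0.01,0,0.05,0,-0.04,0],[0.3,-0.02,0,0.06,0,-0.041,0]]
```

Request:
{"fn": "move_arm", "kwargs": {"increments": [[0.3,-0.02,0,0.06,0,-0.047,0],[0.3,-0.02,0,0.05,0,-0.046,0],[0.3,-0.02,0,0.06,0,-0.047,0],[0.3,-0.02,0,0.06,0,-0.047,0],[0.3,-0.02,0,0.06,0,-0.046,0],[0.3,-0.02,0,0.06,0,-0.047,0],[0.3,-0.02,0,0.05,0,-0.041,0],[0.3,-0.01,0,0.05,0,-0.04,0],[0.3,-0.02,0,0.06,0,-0.041,0],[0.3,0,0,0,0,0,0]]}}

```text
time_s: 13.45
ee_pos: [0.6351, -0.0967, 0.1286]
eef_rot: [3.141, 0.174, -3.043]
force: [-7.6, -0.2, 1.7]
grip_width: 0.0496
grip_force: 35.0
```

```bash
python3 - <<'E'
from h import *
where(); print(ctrl.get_obs()['qpos'])
t=plan([hang(x,z,a)@BT for x,z,a in((.0043,.1538,6),(.0046,.1533,0))],.3,None,.01,.05)
E
```

```text
bend [ 0.003  -0.0006  0.1536] tilt [-9.000e-02  1.000e-02  1.205e+01] F [-7.6 -0.2  1.7] M [0.04 1.46 0.13] 13.45
[-0.23178742  0.47779913  1.46986359  0.06559666  1.03048986 -1.93013149]
6 [[0.3,-0.02,0,0.04,0,-0.035,-0.001],[0.3,-0.02,0.01,0.05,0,-0.035,0],[0.3,-0.02,0,0.04,0,-0.036,-0.001],[0.3,-0.01,0,0.05,0,-0.035,0],[0.3,-0.02,0,0.04,0,-0.035,0],[0.3,-0.01,0,0.05,0,-0.034,0]]
```

Request:
{"fn": "move_arm", "kwargs": {"increments": [[0.3,0.03,0,0,0,0,0],[0.3,-0.01,0,0.05,0,-0.035,0],[0.3,-0.01,0,0.05,0,-0.035,0],[0.3,-0.01,0,0.05,0,-0.035,0],[0.3,0,0,0,0,0,0]]}}

```text
time_s: 13.95
ee_pos: [0.6373, -0.0964, 0.1212]
eef_rot: [3.142, 0.28, -3.043]
force: [-0.7, -0.1, -2.0]
grip_width: 0.0495
grip_force: 35.0
```

```bash
python3 - <<'E'
from h import *
where()
t=plan([hang(x,z,a)@BT for x,z,a in((.0035,.153,0),)],.3,None,.01,.05)
E
```

```text
bend [ 0.0022 -0.0006  0.1523] tilt [-0.08  0.    5.97] F [-0.7 -0.1 -2. ] M [ 0.    0.32 -0.03] 13.95
3 [[0.3,-0.02,0,0.04,0,-0.035,0],[0.3,-0.02,0.01,0.04,0,-0.035,-0.001],[0.3,-0.02,0,0.04,0,-0.034,0]]
```

Request:
{"fn": "move_arm", "kwargs": {"increments": [[0.3,-0.02,0,0.04,0,-0.035,0],[0.3,-0.02,0,0.04,0,-0.035,0],[0.3,-0.02,0,0.04,0,-0.034,0],[0.3,0,0,0,0,0,0],[0.3,0,0,0,0,0,0]]}}

```text
time_s: 14.45
ee_pos: [0.641, -0.0961, 0.1173]
eef_rot: [3.141, 0.38, -3.042]
force: [-27.2, -1.4, 17.7]
grip_width: 0.05
grip_force: 35.0
```

```bash
python3 - <<'E'
from h import *
where()
B=now()@np.linalg.inv(BT)
p=ctrl.camera('side'); im=cv2.resize(p['color'],None,fx=5,fy=5,interpolation=cv2.INTER_CUBIC)
a=binpolys()[0]; q=((proj(a@B[:3,:3].T+B[:3,3],p)+.5)*5-.5).astype(np.float32); cv2.polylines(im,[cv2.convexHull(q).round().astype(int)],True,(0,255,0),1)
cv2.imwrite('pics/lvl.png',im[70*5:185*5,190*5:310*5])
E
```

```text
bend [ 0.0025 -0.0006  0.1537] tilt [-0.04  0.01  0.23] F [-27.2  -1.4  17.7] M [-0.08  3.79  0.09] 14.45
```

View pics/lvl.png

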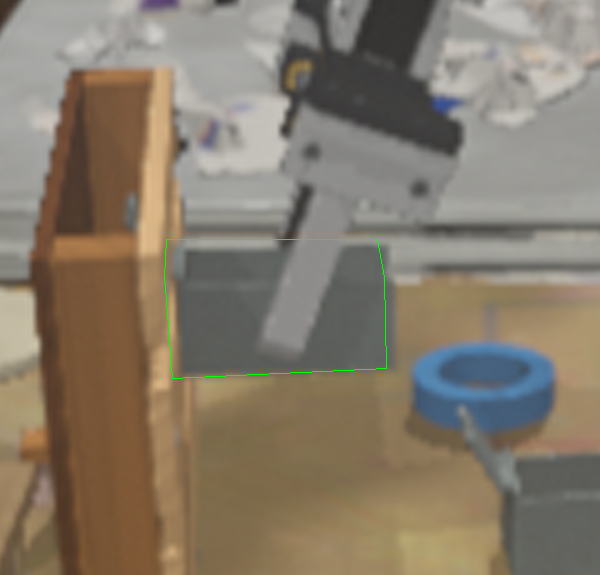

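The bin hangs level with the lip visible behind the top slat (130,210), and has slid about 3 mm in the grip toward the robot. I'll relieve the contact force before letting go.

Request:
{"fn": "move_arm", "kwargs": {"increments": [[0.3,0.02,0,-0.025,0,0,0],[0.3,0.02,0,-0.025,0,0,0],[0.3,0,0,0,0,0,0]]}}

```text
time_s: 14.8
ee_pos: [0.6403, -0.0961, 0.1186]
eef_rot: [-3.141, 0.385, -3.043]
force: [6.4, 0.6, -4.4]
grip_width: 0.0499
grip_force: 35.0
```

```bash
python3 -c "
from h import *
where()"
```

```text
bend [ 0.0017 -0.0005  0.1552] tilt [-0.07 -0.03 -0.04] F [ 6.4  0.6 -4.4] M [ 0.03 -0.28 -0.02] 14.8
```

Request:
{"fn": "move_arm", "kwargs": {"increments": [[0.3,-0.005,0,0.02,0,0,0],[0.3,0,0,0,0,0,0],[0.3,0,0,0,0,0,0]]}}

```text
time_s: 15.1
ee_pos: [0.6402, -0.0961, 0.1174]
eef_rot: [-3.142, 0.383, -3.043]
force: [0.0, 0.2, -0.9]
grip_width: 0.0495
grip_force: 35.0
```

Force is about zero. Let go gently.

Request:
{"fn": "move_arm", "kwargs": {"increments": [[0.55,0,0,0,0,0,0],[0.6,0,0,0,0,0,0],[0.7,0,0,0,0,0,0],[0.8,0,0,0,0,0,0],[0.9,0,0,0,0,0,0],[0.9,0,0,0,0,0,0],[0.9,0,0,0,0,0,0],[0.9,0,0,0,0,0,0]]}}

```text
time_s: 15.9
ee_pos: [0.6402, -0.0961, 0.1175]
eef_rot: [-3.141, 0.383, -3.043]
force: [0.5, 0.1, 0.2]
grip_width: 0.0846
grip_force: 0.0
```

Request:
{"fn": "move_arm", "kwargs": {"increments": [[0.9,0,0,-0.2,0,0,0],[0.9,0,0,-0.4,0,0,0],[0.9,0,0,-0.5,0,0,0],[0.9,0,0,-0.5,0,0,0],[0.9,0,0,-0.5,0,0,0],[0.9,0.3,0,-0.5,0,0,0],[0.9,0.3,0,-0.5,0,0,0],[0.9,0.3,0,-0.5,0,0,0],[0.9,0,0,0,0,0,0],[0.9,0,0,0,0,0,0]]}}

```text
time_s: 16.9
ee_pos: [0.5317, -0.107, 0.2683]
eef_rot: [-3.141, 0.385, -3.043]
force: [-0.2, 0.1, -0.3]
grip_width: 0.0845
grip_force: 0.0
```

```bash
python3 - <<'E'
from h import *
where()
p=ctrl.camera('side'); q=ctrl.camera('scene')
B=hang(.005,.1525,0)
def dr(v,S):
    im=cv2.resize(v['color'],None,fx=S,fy=S,interpolation=cv2.INTER_CUBIC); return im
a=dr(p,4)[70*4:215*4,190*4:290*4];b=dr(q,4)[100*4:245*4,300*4:400*4]
for v,n in((p,'side'),(q,'scene')):
    for d in ctrl.cut_out('long_bin',v)[:2]: print(n,d['conf'],d['centre'])
    print(n,proj((hang(.005,.1525,0)@[0,0,.03,1])[None,:3],v))
cv2.imwrite('pics/fin.png',np.hstack([a,b]))
E
```

```text
bend [-0.1074 -0.0005  0.305 ] tilt [-0.1  -0.05 -0.04] F [-0.2  0.1 -0.3] M [0.01 0.19 0.01] 16.9
side 0.75 [131.0, 248.5]
side [[243.56724395 128.90359013]]
scene 0.73 [207.6, 360.4]
scene [[360.15302269 198.85090757]]
```

View pics/fin.png

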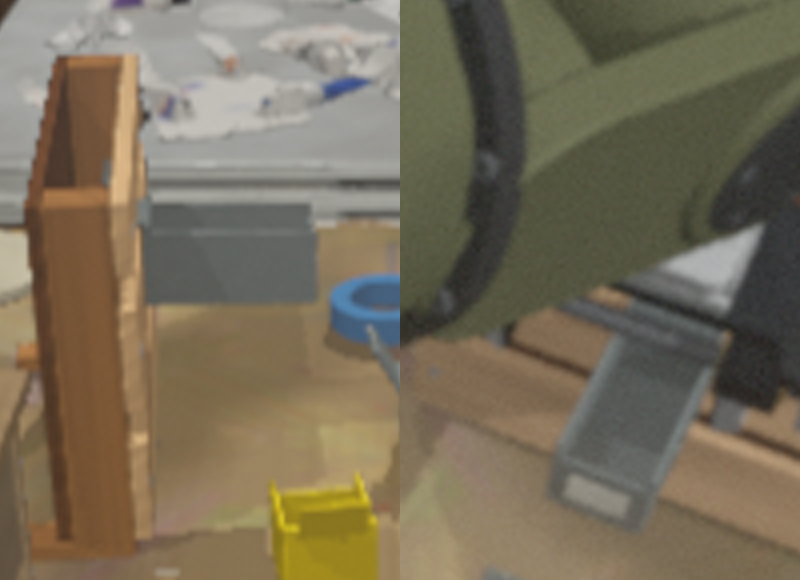

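The bin hangs level in the groove: side half at (147–315, 205–300), lip end at (107,175) behind the top slat. A quick numerical check of its pose before handing in.

```bash
python3 - <<'E'
from h import *
v=ctrl.camera('side'); d=ctrl.cut_out('long_bin',v)[0]; m=d['mask'].astype(float)
a=binpolys()[0]
def s(p):
    B=hang(p[0],p[1],p[2]*1000,0); im=np.zeros((384*4,512*4),np.uint8)
    q=((proj(a@B[:3,:3].T+B[:3,3],v)+.5)*4-.5).astype(np.float32); cv2.fillConvexPoly(im,np.round(cv2.convexHull(q)).astype(np.int32),255)
    r=cv2.resize(im,(512,384),interpolation=cv2.INTER_AREA)/255.; w=np.ones_like(r); w[:,:228]=0; return (abs(r-m)*w).sum()
for t0 in(0,.004):
    p0=np.array([.003,.153,t0]); r=minimize(s,p0,method='Nelder-Mead',options=dict(initial_simplex=[p0]+[p0+e for e in np.diag([.006,.005,.005])])); print(r.x*[1,1,1000],r.fun)
E
```

```text
[-0.00488543  0.15090565 -2.71668718] 42.64313725490196
[-0.00470295  0.14963608 -1.92368683] 44.937254901960785
```

The side fit alone is ambiguous in x, so I'll move the arm aside and fit with both views.

Request:
{"fn": "move_arm", "kwargs": {"increments": [[0.9,0,0.7,-0.5,0,0,0],[0.9,0,0.8,-0.4,0,0,0],[0.9,0,0.8,0,0,0,0],[0.9,0,0.8,0,0,0,0],[0.9,0,0.8,0,0,0,0],[0.9,0.4,0.8,0,0,0,0],[0.9,0.4,0.8,0,0,0,0],[0.9,0.4,0.8,0,0,0,0],[0.9,0.4,0.5,0,0,0,0],[0.9,0,0,0,0,0,0]]}}

```text
time_s: 18.2
ee_pos: [0.4056, 0.2248, 0.2782]
eef_rot: [-3.141, 0.382, -3.039]
force: [0.1, -0.3, -0.4]
grip_width: 0.0848
grip_force: 0.0
```

```bash
python3 - <<'E'
from h import *
o=ctrl.get_obs(); print(o['time_s'],o['ee_pos'])
vs=[ctrl.camera(c) for c in('scene','side')]; ms=[]
for v in vs:
    ds=ctrl.cut_out('long_bin',v); print([(round(d['conf'],2),d['centre'],int(d['mask'].sum())) for d in ds]); ms.append(ds[0]['mask'].astype(float))
P=binpolys()
def s(p,k=(0,1)):
    B=hang(p[0],p[1],p[2]*1000,p[3]); B=B.copy(); C=B@[.055,0,.048,1]
    Z=R.from_euler('z',p[4]*10).as_matrix(); B[:3,3]=C[:3]+Z@(B[:3,3]-C[:3]); B[:3,:3]=Z@B[:3,:3]; e=0
    for i in k:
        v=vs[i]; im=np.zeros((384*4,512*4),np.uint8)
        for a in P[::2]:
            q=((proj(a@B[:3,:3].T+B[:3,3],v)+.5)*4-.5).astype(np.float32); cv2.fillConvexPoly(im,np.round(cv2.convexHull(q)).astype(np.int32),255)
        e+=abs(cv2.resize(im,(512,384),interpolation=cv2.INTER_AREA)/255.-ms[i]).sum()
    return e
for k in((0,1),(0,),(1,)):
  p0=np.array([.003,.153,0,0,0]); r=minimize(s,p0,args=(k,),method='Nelder-Mead',options=dict(maxiter=600,initial_simplex=[p0]+[p0+e for e in np.diag([.006,.005,.006,.006,.006])])); print(k,(r.x*[1,1,1000,1,573]).round(4),r.fun)
E
```

```text
18.2 [0.40561428 0.22484083 0.27823578]
[(0.67, [203.5, 361.9], 1570)]
[(0.96, [135.1, 250.3], 1071), (0.18, [144.1, 212.4], 3605)]
(0, 1) [-1.2000e-03  1.5150e-01 -1.3580e+00  3.4000e-03  1.7281e+00] 297.72549019607845
(0,) [ 1.0000e-04  1.5520e-01 -8.7861e+00  2.3000e-03  4.2880e-01] 108.8549019607843
(1,) [-3.0000e-03  1.4930e-01 -1.5418e+00  3.8000e-03  3.0574e+00] 128.47450980392156
```

The fit gives bend z ≈ 0.151, tilt about -1.4° and the back within vision error of the slats. That is the bin's natural rest position, so I'm handing in.

```bash
python3 -c "
from h import *
print(ctrl.hand_in())"
```

```text
the job is handed in; nothing more can be done
None
```

The long bin is hanging on the rack by its lip in the upper groove, released and level to about 1–2° with its back at the slats (camera fit, good to a few mm), the short bin was not touched, and the job was handed in at about 18 s; the judge returned no verdict.

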